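Open the stuck stain bottle

TASK

The blue stopper of the brown (amber) glass bottle is stuck in its tapered neck: twist it about an eighth of a turn, either way, to break it free while it is still fully seated, then pull it straight up out of the neck. Stand it upright, white plug down, in the middle of the petri dish with the green pad and let go. Leave the stopper of the clear bottle alone.

Things in the scene. Friction and masses are not known exactly. Their poses are not given: they have to be found in the camera images.
- amber_stopper: Stopper of the brown bottle, 61 mm tall, 50 g. White tapered plug, 26 mm long, 26 mm across at its flat foot (it can stand on it), 30 mm at the top; blue flange, 45 mm across, 26 to 31 mm above the foot; upright flat blue grip, 36 mm wide along x, 12 mm thick along y, 31 to 61 mm above the foot. Origin: centre of the foot; z up. Stuck till turned over 30 degrees about z, either way (0.12 N m).
- amber_bottle: Brown glass bottle, white label, orange stripe, 62 mm across, on a round dark steel foot 84 mm across; fixed, cannot move or turn. Origin: centre of its underside, on the desk; z up; lip, 43 mm across, 106 mm above it. The seated stopper's origin is 80 mm above it, on the axis, its x along the bottle's x. A straight pull leaves the stopper stuck; turned 45 degrees, it stays so and lifts freely.
- clear_stopper: Stopper of the other bottle, same shape and colours as amber_stopper and same origin; it sits in a bottle of clear glass with a green stripe, otherwise like the brown one. To be left alone.
- dish: Open clear plastic petri dish, loose, lying on the desk: 55 mm in diameter, 12 mm high, a thin green pad on its floor, whose top is 2.5 mm above the origin, flat inside out to about 23 mm from the middle. Origin: centre of its underside; z up.
Mind the look-alikes: they are no part of the job. Several things look just like the dish: the one meant starts farthest to the robot's right.

How it is judged:
On the way, in this order (a step that is already met when the one before it is completed fails the run):
1. the brown bottle's stopper has been twisted at least 20 degrees while still seated in the neck (not raised more than 8 mm) (angle between the x axis of amber_stopper and the x axis of amber_bottle, either way round above 0.35 rad and horizontal distance between amber_stopper and amber_bottle below 0.01 m and z of amber_stopper in the frame of amber_bottle below 0.088 m), for 0.1 s.
2. the stopper has been pulled up clear of the neck (its foot above the lip), over the bottle (z of amber_stopper in the frame of amber_bottle above 0.108 m and horizontal distance between amber_stopper and amber_bottle below 0.03 m), for 0.05 s.
At the end, for the whole second after the job is handed in: The brown bottle's stopper stands upright (within 10 degrees), plug down, on the floor of the petri dish, within 18 mm of its centre, at rest; the dish lies flat on the desk (horizontal distance between amber_stopper and dish below 0.018 m and z of amber_stopper in the frame of dish between -0.004 and 0.008 m and angle between each of amber_stopper, dish's own z axis and vertical below 0.17 rad and height (world z) of dish below 0.01 m and linear speed of amber_stopper below 0.03 m/s); the robot touches nothing.
It fails at once if the clear bottle's stopper is moved by more than 10 mm (distance of clear_stopper from where it was at the start of the episode above 0.01 m).
It also fails if it takes over 45 s, if anything falls off the work surface, if the arm or the gripper's body presses on something with over 40 N, if the wrist force passes 120 N, or if a joint passes its speed limit or range.

ROBOT

A 6-joint arm with a two-finger parallel gripper is mounted at the origin on the work surface; the furniture and walls round the work are solid. World frame = base frame: x ahead of the robot, y to its left, z up, the work surface at z = 0. Lengths are in m, angles in rad, forces in N, time in s.
With the tool pointing down it reaches from about 0.2 to 0.875 m from the base axis. Payload 3.4 kg.
Tool frame: the origin (TCP) lies between the finger pads; the fingertips stand 25 mm ahead of it and the grasp point (between the pads) lies 6 mm ahead of it (r.nose_length is the z of the fingertips in the tool frame, in m); z points along the fingers, y is the line along which they close (so a half turn about z gives the same grasp; the last joint's range is limited). The gripper opens to 94 mm and grips with 3 to 60 N. Pads are 16 mm wide; open, the fingers measure 119 mm over their backs; the gripper's body (75 mm by 177 mm) begins 78 mm behind the grasp point.
Start: joints at [1.224, 0.276, 1.505, -0, 1.361, -0.121], TCP at [0.129, 0.56, 0.23] pointing down, gripper open.
Joint ranges: [-2.89, 2.89], [-0.75, 2.08], [0.22, 2.7], [-1.18, 4.32], [0.11, 2.71], [-2.7, 2.7]. Speed limits (rad/s): [2.57, 2.57, 3.14, 3.14, 3.14, 3.14].

INTERFACE

Orientations are given as a unit quaternion [w, x, y, z].
In Python, from plant import r, gripper_to, inverse_kinematics, vision, models, telemetry gives the robot as it stands. Calls block until the motion is done:
- r.move_to(position, orientation): joint-space move of the TCP to a pose.
- r.move_l(position, rot=None, vel=0.15, guard=None): straight line of the TCP; rot=None keeps the orientation; vel is the mean speed in m/s. With guard (N) it stops when the force on the tool has changed by that much, and returns True; else False.
- r.movej(angles): joint-space move.
- gripper_to(opening, f_grip=None): finger opening in m; f_grip is the grip in N (None keeps the last); returns when the fingers have stopped.
- r.hold(seconds).
- inverse_kinematics(position, orientation): joint angles nearest the present ones, or None.
- vision.snapshot(name): name is "scene" or "top" or "wrist"; returns the picture (420x560x3 uint8, red, green, blue); there is no depth.
- vision.get_calibration(name): a dict with "fx", "fy", "cx", "cy" (pixels), "D" ([k1, k2, p1, p2, k3] as OpenCV has them; the pictures are not rectified), "position" and "orientation" of the camera in the world. Camera axes: x right, y down, z forward; pixel columns grow to the right and rows downward; lengths in m; the calibration is good to about 2 mm. A picture is of the moment at which its call begins: read the wrist's pose just before it. get_calibration takes no time and is no camera call; for the wrist camera it gives the pose at the moment of the call.
A pose or a line that the arm cannot do raises r.PlanningError and nothing moves.
- r.sign_off(): hands the job in; it is judged then, once.
Trained networks look in the newest picture that a camera, given by its name, has taken for a name from the list of things; names that differ only in an ending like _2 or _b are one class to them, and where a whole thing is asked for, a point or a joint stands for the part that bears it (a point fixed in the world has none). Each returns a list of dicts, best first, with "score" (0 to 1); they miss things now and then, are a little off and sometimes report something else, mostly with a low value. They report only what shows in the picture. A call takes as long as a camera call. They do not tell look-alikes from the thing itself.
- models.boxes_of(thing, camera): "at" ([x, y, z] in m, in world coordinates, good to about 4 mm: the middle of the surface that is visible of it).
- models.regions_of(thing, camera): "pixels" (420x560 bool, what is visible of it).
- models.mark_of(thing, camera): "at" ([x, y, z] in m, in world coordinates, good to about 4 mm: a listed point, or the origin of a listed thing).
Readings, each from a call of its own:
- telemetry.current_t(): time.
- telemetry.current_joints(): joint angles.
- telemetry.current_dq(): joint speeds.
- telemetry.current_joint_efforts(): joint torques, N m.
- telemetry.current_ee_pos(): TCP position.
- telemetry.current_tool_rot(): TCP orientation.
- telemetry.current_wrist_force(): force on the tool from outside, world axes, zero at the start.
- telemetry.current_torque(): the same for the moment, N m.
- telemetry.current_opening(): finger opening in m.
- telemetry.current_finger_force(): force on a finger pad.
Only numpy, scipy, OpenCV 4.12 (cv2) and the standard library are available. Lean on these libraries where they do the work, as an engineer would, in place of code of your own. Each camera call takes 0.05 s, during which the arm holds its last target. There are 200 camera calls.

## Working session

There is one attempt and no reset: what is moved stays moved. The work goes in short steps, each a Python script; the robot and the scene stay as the last script left them, time stands still between calls to the robot, and variables do not carry over. Pictures are saved under pics/ and viewed, at most 10 in all, crops included, and the job is handed in when it is done.

```bash
ls; mkdir -p pics
python3 - <<'E'
from plant import r,vision,models,telemetry
import cv2,numpy as np
ims=[]
for c in("scene","top"):
    im=vision.snapshot(c); cv2.imwrite(f"pics/{c}0.png",im[...,::-1])
    for t in("amber_stopper","amber_bottle","clear_stopper","dish"):
        print(c,t,[(np.round(d["at"],3),round(d["score"],2)) for d in models.mark_of(t,c)])
    k=vision.get_calibration(c);print(k)
print(telemetry.current_t(),telemetry.current_tool_rot(), r.nose_length)
E
```

```text
pics
scene amber_stopper []
scene amber_bottle [(array([0.569, 0.162, 0.003]), 0.8)]
scene clear_stopper [(array([ 0.521, -0.327,  0.079]), 0.52)]
scene dish [(array([0.61 , 0.008, 0.   ]), 0.84), (array([0.504, 0.028, 0.   ]), 0.65), (array([0.284, 0.291, 0.001]), 0.63)]
{'fx': 467.4415386964061, 'fy': 467.4415386964061, 'cx': 271.5446517501297, 'cy': 202.92121748544167, 'D': array([-0.1055824,  0.       ,  0.       ,  0.       ,  0.       ]), 'position': array([ 0.85916679, -0.75733118,  1.10503375]), 'orientation': array([-0.32631694,  0.91445916,  0.22496723, -0.08167896])}
top amber_stopper [(array([0.57 , 0.162, 0.08 ]), 0.6)]
top amber_bottle [(array([0.571, 0.164, 0.003]), 0.68)]
top clear_stopper [(array([ 0.522, -0.326,  0.08 ]), 0.86)]
top dish [(array([0.506, 0.029, 0.002]), 0.7), (array([ 0.612,  0.005, -0.003]), 0.65), (array([ 0.49 , -0.084,  0.001]), 0.63), (array([ 0.285,  0.297, -0.001]), 0.59)]
{'fx': 534.2961204571222, 'fy': 534.2961204571222, 'cx': 263.64593302164513, 'cy': 208.600048300899, 'D': array([0.03979563, 0.        , 0.        , 0.        , 0.        ]), 'position': array([ 0.35549179, -0.02512435,  1.35820352]), 'orientation': array([-0.01662416,  0.71399325, -0.69957205,  0.02315651])}
0.5 [5.68752968e-06 1.12659791e-01 9.93633620e-01 6.39579294e-06] 0.025
```

View pics/scene0.png

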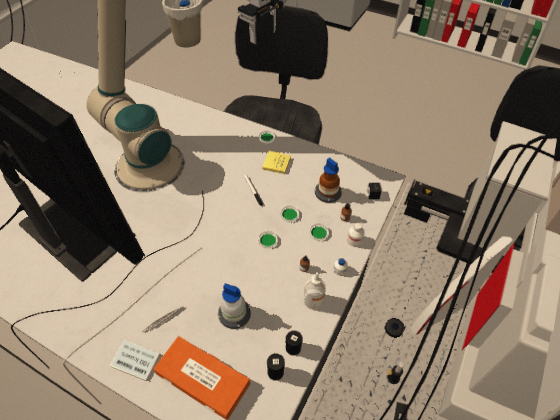

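View pics/top0.png

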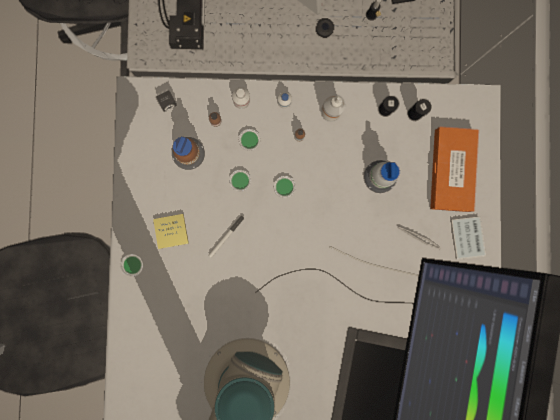

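The dish meant is the rightmost in the top view, at pixel (285,186), or (0.49,-0.084) in the world. The brown bottle is at pixel (187,150), about (0.57,0.163), and matches the networks. The clear bottle at (382,176) has to stay untouched.

```bash
cat > h.py <<'E'
from plant import r,gripper_to,inverse_kinematics,vision,models,telemetry
import cv2,numpy as np
from scipy.spatial.transform import Rotation as R
def down(a):  # tool down, closing line (tool y) at world angle a
    t=(a+np.pi/2)/2
    return np.array([0,np.cos(t),np.sin(t),0])
def yaw():
    w,x,y,z=telemetry.current_tool_rot(); v=R.from_quat([x,y,z,w]).apply([0,1,0]); return np.arctan2(v[1],v[0])
def to_plane(px,k,z):
    K=np.array([[k["fx"],0,k["cx"]],[0,k["fy"],k["cy"]],[0,0,1]])
    u=cv2.undistortPoints(np.float64(px).reshape(-1,1,2),K,k["D"]).reshape(-1,2)
    w,x,y,zz=k["orientation"]; d=R.from_quat([x,y,zz,w]).apply(np.c_[u,np.ones(len(u))])
    return k["position"]+d*((z-k["position"][2])/d[:,2])[:,None]
E
python3 - <<'E'
from h import *
k=vision.get_calibration("wrist"); print(k["position"]-telemetry.current_ee_pos(),k["orientation"],np.degrees(yaw()))
q=down(np.radians(77)); print(inverse_kinematics([.5,.163,.30],q))
r.move_to([.5,.163,.30],q)
k=vision.get_calibration("wrist"); im=vision.snapshot("wrist"); cv2.imwrite("pics/w1.png",im[...,::-1])
print(k)
for t in("amber_stopper","amber_bottle"):
    print(t,[(np.round(d["at"],4),round(d["score"],2)) for d in models.mark_of(t,"wrist")])
g=models.regions_of("amber_stopper","wrist")
hsv=cv2.cvtColor(im,cv2.COLOR_RGB2HSV); ims=im.copy()
for d in g: 
    print(d["score"],d["pixels"].sum(),np.argwhere(d["pixels"]).mean(0))
print(telemetry.current_t(),telemetry.current_joints())
E
```

```text
[-0.07306122  0.01550157  0.15412577] [0.10333368 0.77538535 0.6175305  0.08219359] 77.06267264549692
[ 1.82785362e-01  1.69133613e-01  1.47761780e+00 -4.44089210e-16
  1.49484124e+00 -1.16111816e+00]
{'fx': 355.6606031051415, 'fy': 355.6606031051415, 'cx': 276.43337907352566, 'cy': 214.67652930711145, 'D': array([0.02187548, 0.        , 0.        , 0.        , 0.        ]), 'position': array([0.42664819, 0.1792486 , 0.45401892]), 'orientation': array([0.10305912, 0.77541978, 0.61753513, 0.08217875])}
amber_stopper [(array([0.5661, 0.1608, 0.0809]), 0.7), (array([0.5682, 0.1586, 0.0015]), 0.18)]
amber_bottle [(array([0.564 , 0.1635, 0.0012]), 0.92)]
0.69 1432 [263.24162011 290.06284916]
2.675 [ 1.84144858e-01  1.69210332e-01  1.47773144e+00  1.09315932e-04
  1.49480460e+00 -1.16106793e+00]
```

View pics/w1.png

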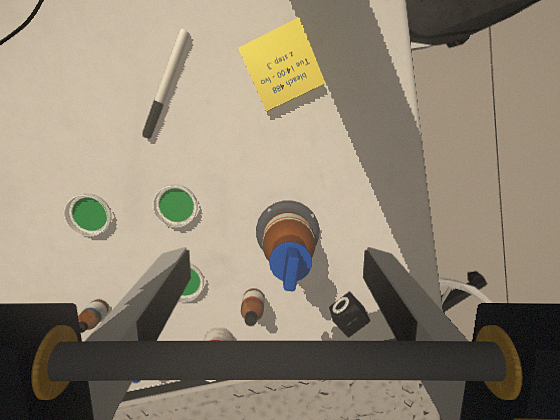

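The blue stopper is at about (291,263), with its grip roughly along the image's vertical. I'll crop it to get the grip's yaw.

Run:
```python
import cv2
im=cv2.imread("pics/w1.png")[230:305,250:335]
cv2.imwrite("pics/w1c.png",cv2.resize(im,None,fx=8,fy=8,interpolation=cv2.INTER_CUBIC)[:600])
```

```text
(no output)
```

View pics/w1c.png

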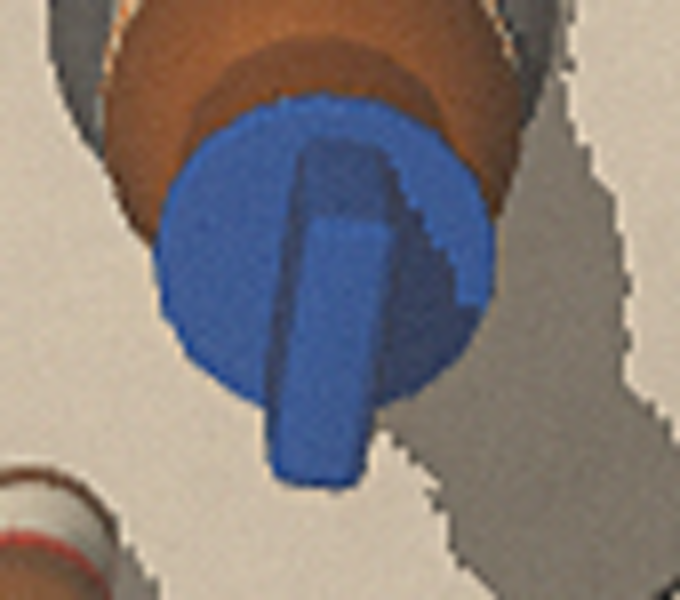

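Run:
```python
from h import *
k=vision.get_calibration("wrist")
f=lambda p:np.array(p)/8+[250,230]
a,b=to_plane([f((351,218)),f((318,485))],k,.141)
fl=to_plane([f((326,252))],k,.111)[0]
print(a,b,np.linalg.norm(a-b),(a+b)/2,np.degrees(np.arctan2(*(b-a)[1::-1])),fl)
ax=np.arctan2(*(b-a)[1::-1]); c=(a+b)/2
for s in(1,-1):
  for tw in(-45,0,45):
    q=down(ax+s*np.pi/2+np.radians(tw)); 
    for p in([*c[:2],.139],[*c[:2],.26],[.49,-.084,.0615]):
      j=inverse_kinematics(p,q); print(s,tw,p[2],None if j is None else np.round(j,2))
```

```text
[0.553538   0.16691469 0.141     ] [0.58639024 0.15572813 0.141     ] 0.03470459452006318 [0.56996412 0.16132141 0.141     ] -18.804289605607018 [0.56957538 0.16158685 0.111     ]
1 -45 0.139 [ 0.16  0.36  1.61 -0.    1.17 -0.3 ]
1 -45 0.26 [ 0.16  0.29  1.41 -0.    1.44 -0.3 ]
1 -45 0.0615 [-0.31  0.32  1.92 -0.    0.91 -0.77]
1 0 0.139 [ 0.16  0.36  1.61 -0.    1.17 -1.08]
1 0 0.26 [ 0.16  0.29  1.41 -0.    1.44 -1.08]
1 0 0.0615 [-0.31  0.32  1.92 -0.    0.91 -1.55]
1 45 0.139 [ 0.16  0.36  1.61 -0.    1.17 -1.87]
1 45 0.26 [ 0.16  0.29  1.41 -0.    1.44 -1.87]
1 45 0.0615 [-0.31  0.32  1.92 -0.    0.91 -2.34]
-1 -45 0.139 None
-1 -45 0.26 None
-1 -45 0.0615 [-0.31  0.32  1.92 -0.    0.91  2.37]
-1 0 0.139 [ 0.16  0.36  1.61 -0.    1.17  2.06]
-1 0 0.26 [ 0.16  0.29  1.41 -0.    1.44  2.06]
-1 0 0.0615 [-0.31  0.32  1.92 -0.    0.91  1.59]
-1 45 0.139 [ 0.16  0.36  1.61 -0.    1.17  1.27]
-1 45 0.26 [ 0.16  0.29  1.41 -0.    1.44  1.27]
-1 45 0.0615 [-0.31  0.32  1.92 -0.    0.91  0.8 ]
```

Run:
```python
from h import *
c=[.5697,.1614]; q=down(np.radians(-18.8+90))
gripper_to(.05)
r.move_to([*c,.20],q); print(r.move_l([*c,.139],vel=.08,guard=8))
print(telemetry.current_ee_pos(),telemetry.current_wrist_force())
gripper_to(0.0,20)
print(telemetry.current_opening(),telemetry.current_finger_force(),telemetry.current_wrist_force(),telemetry.current_torque())
im=vision.snapshot("wrist"); cv2.imwrite("pics/w2.png",im[200:400,150:450,::-1].repeat(2,0).repeat(2,1)); print(telemetry.current_t())
```

```text
False
[0.57010064 0.16148877 0.13951173] [ 0.63937137  0.21510271 -0.36893913]
0.011818216837383613 19.97299164533615 [-0.02412585  0.37396432  0.29955371] [ 0.04110474  0.02477363 -0.07992245]
5.7
```

View pics/w2.png

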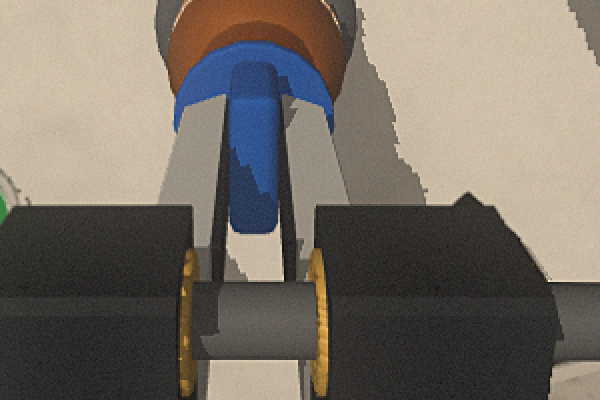

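The pads hold the grip flush, with the fingertips on the grip at about (225-285,100) in the crop, and the opening is 11.8 mm. Next I'll twist it and pull it up.

Run:
```python
from h import *
gripper_to(0.0,45)
j=np.array(telemetry.current_joints()); y0=yaw()
for s in np.radians([12,24,36,46]):
    t=j.copy(); t[5]+=s; r.movej(t); print(np.degrees(yaw()-y0),telemetry.current_wrist_force(),telemetry.current_torque()[2],telemetry.current_opening())
r.hold(.3)
p=np.array(telemetry.current_ee_pos()); print(p)
print(r.move_l(p+[0,0,.012],vel=.04,guard=15),telemetry.current_wrist_force(),telemetry.current_t())
im=vision.snapshot("wrist"); cv2.imwrite("pics/w3.png",im[200:400,150:450,::-1].repeat(2,0).repeat(2,1))
```

```text
-11.808175399491141 [-1.45333586 -0.11271191  0.9020022 ] 0.01947817762073007 0.011883835505274004
-23.715965097839835 [-0.87691055 -0.54211188  1.82162254] 0.02082920760997986 0.011440104203803482
-35.68342330773085 [-2.16362732  0.74157852  1.42196976] -0.004896356706764981 0.011751986263548743
-45.67069619563786 [-2.69638543 -0.10406573  2.99193474] -0.021729777017192885 0.011641529972212454
[0.56928987 0.161582   0.13908027]
False [ 0.14903142 -0.28883686  0.17394746] 7.9083
```

View pics/w3.png

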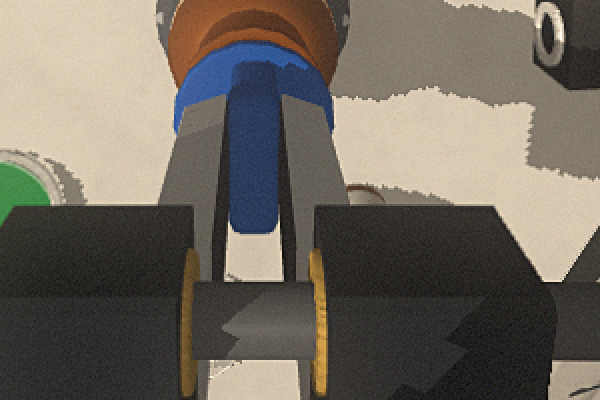

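The stopper turned with the gripper and is rising freely (its grip is still between the pads at (255,150)).

Run:
```python
from h import *
p=np.array(telemetry.current_ee_pos())
print(r.move_l([*p[:2],.25],vel=.1)); 
print(telemetry.current_opening(),telemetry.current_wrist_force())
q=telemetry.current_tool_rot()
d=np.array([.49,-.084])+[-.04,.08]
r.move_to([*d,.25],q)
k=vision.get_calibration("wrist"); im=vision.snapshot("wrist"); cv2.imwrite("pics/w4.png",im[...,::-1])
print([(np.round(d["at"],4),round(d["score"],2)) for d in models.mark_of("dish","wrist")])
for g in models.regions_of("dish","wrist"):
    c=max(cv2.findContours(g["pixels"].astype(np.uint8),0,2)[0],key=len); print(g["score"],cv2.fitEllipse(c))
hsv=cv2.cvtColor(im,cv2.COLOR_RGB2HSV); m=cv2.inRange(hsv,(50,120,40),(80,255,255))
n,l,st,ce=cv2.connectedComponentsWithStats(m)
for i in range(1,n):
    if st[i,4]>150:
        c=max(cv2.findContours((l==i).astype(np.uint8),0,2)[0],key=len); e=cv2.fitEllipse(c)
        print(st[i],e,to_plane([e[0]],k,.0025))
print(telemetry.current_t(),telemetry.current_ee_pos(),np.degrees(yaw()))
```

```text
False
0.01172681883482831 [ 0.29190202 -0.70996978  0.55324022]
[(array([ 5.021e-01,  2.880e-02, -4.000e-04]), 0.93), (array([ 0.6048,  0.0055, -0.0012]), 0.7)]
0.98 ((329.7271728515625, 181.1641082763672), (48.16318130493164, 49.28407287597656), 140.22409057617188)
0.69 ((401.431640625, 235.05690002441406), (44.98114776611328, 48.28507995605469), 94.64717864990234)
[316 162  33  38 235] ((328.8541564941406, 179.3768310546875), (34.13327407836914, 34.92157745361328), 102.19445037841797) [[0.5024212  0.02830148 0.0025    ]]
[384 217  35  35 878] ((401.6565856933594, 234.37118530273438), (30.302879333496094, 36.26388168334961), 34.17036437988281) [[0.61071605 0.00644889 0.0025    ]]
10.0833 [ 0.45120825 -0.0031748   0.24991943] 25.28203462371974
```

View pics/w4.png

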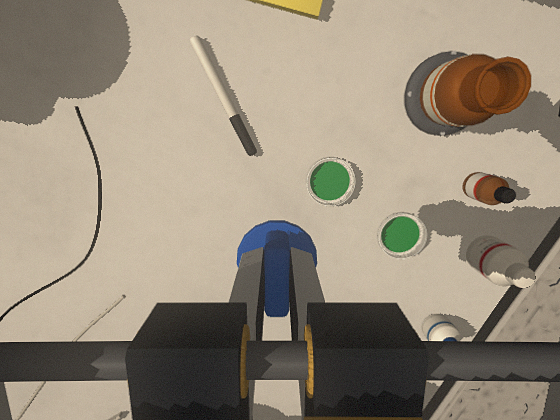

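The stopper is held upright over the desk and the bottle is open at (500,85). The two dishes seen at (330,181) and (402,235) are the look-alikes, and the one meant is hidden under the gripper. I'll move so that it shows.

Run:
```python
from h import *
r.move_l([.439,-.115,.25],vel=.2)
k=vision.get_calibration("wrist"); im=vision.snapshot("wrist"); cv2.imwrite("pics/w5.png",im[...,::-1])
print([(np.round(d["at"],4),round(d["score"],2)) for d in models.mark_of("dish","wrist")])
for g in models.regions_of("dish","wrist"):
    c=max(cv2.findContours(g["pixels"].astype(np.uint8),0,2)[0],key=len); e=cv2.fitEllipse(c); print(g["score"],e,to_plane([e[0]],k,.008))
print([(np.round(d["at"],4),round(d["score"],2)) for d in models.mark_of("amber_stopper","wrist")])
print(telemetry.current_t(),telemetry.current_ee_pos())
```

```text
[(array([ 0.4893, -0.0828, -0.0019]), 0.85), (array([0.6063, 0.0062, 0.0015]), 0.8), (array([ 5.012e-01,  2.840e-02, -2.000e-04]), 0.66)]
0.82 ((389.4737243652344, 91.89036560058594), (53.92230987548828, 58.81925964355469), 45.21826171875) [[0.50369461 0.02762011 0.008     ]]
0.65 ((327.83953857421875, 183.1370849609375), (47.13646697998047, 48.677955627441406), 98.7616958618164) [[ 0.48983992 -0.08588949  0.008     ]]
0.64 ((463.1158447265625, 153.4081573486328), (50.107696533203125, 55.9892578125), 67.35652923583984) [[0.60847051 0.00611348 0.008     ]]
[(array([ 0.4358, -0.1148,  0.191 ]), 0.87)]
10.9917 [ 0.43911774 -0.11390317  0.25002028]
```

View pics/w5.png

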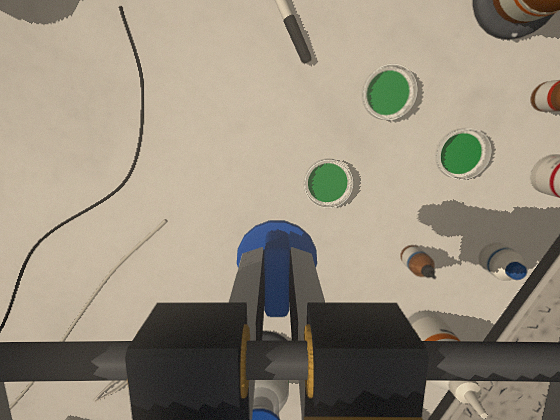

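The dish meant is the front one at (328,183), which gives (0.4895,-0.0847). Now I'll place the stopper.

Run:
```python
from h import *
d=[.4895,-.0847]
r.move_l([*d,.25],vel=.2); r.move_l([*d,.085],vel=.12); r.hold(.2)
print(r.move_l([*d,.0590],vel=.03,guard=4),telemetry.current_ee_pos(),telemetry.current_wrist_force())
gripper_to(.05); r.hold(.2)
p=telemetry.current_ee_pos(); r.move_l([*p[:2],.25],vel=.12)
r.move_l([.42,-.14,.25],vel=.15)
im=vision.snapshot("wrist"); cv2.imwrite("pics/w6.png",im[...,::-1])
for t in("amber_stopper","dish"):print([(np.round(d["at"],4),round(d["score"],2)) for d in models.mark_of(t,"wrist")])
print(telemetry.current_t(),telemetry.current_wrist_force())
```

```text
True [ 0.4891358  -0.08459499  0.06090857] [-0.64656787  0.64451877  4.42785117]
[(array([ 4.876e-01, -8.340e-02,  2.000e-04]), 0.63)]
[(array([ 0.4905, -0.0867, -0.0021]), 0.87), (array([ 0.6033,  0.0055, -0.001 ]), 0.64), (array([ 5.049e-01,  2.880e-02, -2.000e-04]), 0.61)]
17.4917 [0.40606502 0.38239772 0.07439055]
```

View pics/w6.png

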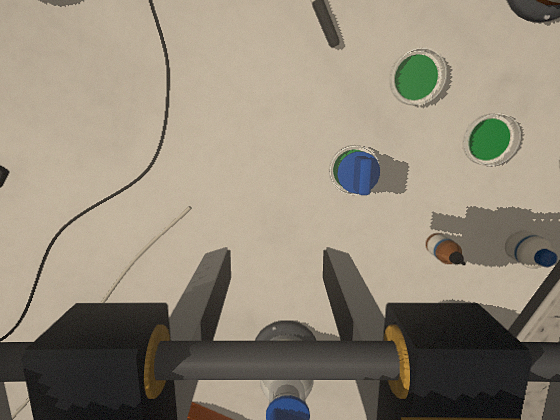

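The stopper stands upright in the dish meant, at (355,170). The gripper is clear of it and the clear bottle is untouched.

```bash
python3 -c "
from plant import r
print(r.sign_off())"
```

```text
the job is handed in; nothing more can be done
None
```

The brown bottle's stopper was twisted about 46 degrees while seated, pulled straight up, and stood upright in the rightmost dish about 4 mm from its centre by the networks' estimate; the job was handed in after about 17.5 s, with no verdict returned.

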